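# Set the tray divider and put the hammer and punch away

### The job

Put the hammer and the loose chasing punch away in the wooden tool tray: the bay with the dapping block is for the hammer, the bay that already holds a punch is for the punches. First slide the divider until the hammer's bay is long enough for the hammer while the punches' bay still takes both punches at full length, then lay the hammer and the punch down, not drop them, each flat on the floor of its own bay. What is already in the tray stays in its bay, and the other things on the bench are not to be disturbed.

Things in the scene. Friction and masses are not known exactly. Their poses are not given: they have to be found in the camera images.
- tray_floor (a point): Point at the middle of the floor of the tool tray: an open wooden tray with a plywood floor, fixed to the bench, 342 mm long, 162 mm wide, 46 mm high over all. x of this point runs across the tray (away from the robot), y along its length, z up. Inside: 326 mm along y, 146 mm along x, walls 8 mm thick and 34 mm high above the tray floor; the floor lies 12 mm above the bench. The divider splits it into a +y bay and a -y bay.
- divider (a joint): Position of the sliding divider along the tray's y axis, in m: 0 at mid-length, positive towards +y, travel 0.12 either way. It rides on both long rims with friction shoes, needs about 3 N (a little more when moved fast), and stays where it is left. Its plate is 5 mm thick, so the -y bay is 160.5 mm + value long and the +y bay 160.5 mm - value. It starts within 12 mm of mid-length, where neither bay takes the hammer.
- divider_grip (a point): Middle of the black plastic grip on top of the divider, above the middle of the tray's width, 50 mm above the tray floor: 50 mm long across the tray, 12 mm thick along the tray (the way it slides), 24 mm high; same axes as the tray. The friction shoes at the rims stand no higher than 53 mm above the bench.
- hammer_mid (a point): The hammer, lying flat on the bench at one end of the tray, handle towards the robot: 178 mm long, this point at half its length, amid the handle, 11 mm above what it lies on. x runs along the handle towards the steel head, z up. The handle is about 20 mm wide and 16 mm thick, its underside 3 mm clear; the head is 72 mm wide (y), 22 mm thick and lies 61 to 83 mm from this point; the hammer balances about 32 mm from this point towards the head. 0.3 kg.
- loose_punch_mid (a point): The loose chasing punch to be put away, lying on the bench at the other end of the tray: a steel bar 117 mm long, 10 mm wide and thick; this point is its centre, 5 mm above what it lies on; x along the bar, z up. About 45 g.
- stored_punch_mid (a point): Chasing punch already lying in the tray, lengthwise along the side far from the robot: 122 mm long, 10 mm thick; this point is its centre, x along the bar. The bay it lies in (which one varies) is the punches' bay. It stays in that bay.
- block_mid (a point): Dimpled wooden dapping block, a 48 mm cube standing in the other bay, the hammer's, along the side far from the robot; this point is its centre. It stays in that bay, upright.
- cup_mid (a point): Small red cup behind and left of the tray, 71 mm wide, 50 mm high, this point half-way up; not to be disturbed.
- jar_mid (a point): Dark round jar right of the tray, 80 mm wide, 74 mm high, this point half-way up; not to be disturbed.
- dolly_mid (a point): Turned wooden dolly behind the tray, 74 mm wide, 96 mm high, this point half-way up; not to be disturbed.
- bangle_mid (a point): Reddish carved wooden bangle on the bench far to the right, 70 mm wide, 22 mm high, this point half-way up; not to be disturbed.

How it is judged:
By the outcome, as a careful person would: the job done as asked, in the order asked, and still so for the second after the job is handed in, with the robot touching nothing.
It also fails if it takes over 64 s, if anything falls off the work surface, if the arm or the gripper's body presses on something with over 40 N, if the wrist force passes 120 N, or if a joint passes its speed limit or range.

### The arm

A 6-joint arm with a two-finger parallel gripper is mounted at the origin on a cart in front of the work surface, level with it; the furniture and walls round the work are solid. World frame = base frame: x ahead of the robot, y to its left, z up, the work surface at z = 0. Lengths are in m, angles in rad, forces in N, time in s.
With the tool pointing down it reaches from about 0.3 to 0.85 m from the base axis. Payload 5.4 kg.
Tool frame: the origin (TCP) lies at the very end of the fingers, on their centre line; the grasp point (between the pads) lies 19 mm behind it; z points along the fingers, y is the direction in which the jaws open and shut (so a half turn about z gives the same grasp; the last joint's range is limited). The gripper opens to 85 mm and grips with 20 to 120 N. Pads are 22 mm wide; open, the fingers measure 114 mm over their backs; the gripper's body (76 mm by 85 mm) begins 54 mm behind the grasp point. The pads swing forward as they close: fully open they stand 13 mm farther back than shut.
Start: joints at [-1.396, 0.158, 1.597, -0, 1.386, -0.21], TCP at [0.216, -0.533, 0.231] pointing down, gripper open.
Joint ranges: [-2.91, 2.91], [-0.94, 2.29], [0.18, 2.7], [-1.29, 4.43], [0.17, 2.64], [-3, 3]. Speed limits (rad/s): [2.57, 2.57, 3.14, 3.14, 3.14, 3.14].

### API

Orientations are given as a 3x3 rotation matrix whose columns are the frame's x, y, z axes.
In Python, from station import get_obs, camera, get_calibration, workorder gives the robot as it stands.
- The arm moves only by the tool apply_moves, never from a script. Its argument "targets" is a list of rows, each a list of 5 numbers: the closure, from 0 (fully open) to 1 (shut), then the shift along the tool's x, y, z in cm, then the turn about the tool's z in rad. A call has 1 to 20 rows; each row is the pose to reach, as a shift and turn from the pose commanded when the call began, along the tool's axes at that moment; what a row does not reach only later rows make up. A row lasts 1/12 s, in which the tool goes at most 41.7 mm and 7.16 degrees, less where a joint would pass 70% of its speed; a pose out of reach is approached as far as the arm can. A call with a gripper value outside its range is refused whole. The fingers move at their own pace and stop on an object; "newtons" is the grip in N (left out, the last holds). Time passes only in rows, so rows that repeat a pose let the fingers close. It gives the time, the measured TCP pose, the force and the opening at its end, in the units of the state.
- get_obs(): the state, without advancing time (a new reading comes with each control period).
- camera(name): name is "scene" or "top"; returns the picture (400x640x3 uint8, red, green, blue); there is no depth.
- get_calibration(name): a dict with "fov_y" (degrees; the focal length in pixels is half the picture's height over the tangent of half this angle, whatever the lens; pixels are square), "cx", "cy" (the principal point, pixels), "distortion" ([k1, k2, p1, p2, k3] as OpenCV has them; the pictures are not rectified), "origin" and "rotation" of the camera in the world. Camera axes: x right, y down, z forward; pixel columns grow to the right and rows downward; lengths in m; the calibration is good to about 2 mm. A picture is of the moment at which its call begins. get_calibration takes no time and is no camera call.
- workorder.job_done(): hands the job in, once; it reports no verdict.
The state is a dict: "clock": time; "q": joint angles; "qd": joint speeds; "joint_efforts": joint torques, N m; "tcp_pos": TCP position; "orientation": TCP orientation; "contact_force": force on the tool from outside, world axes, zero at the start; "moment": the same for the moment, N m; "width": opening from 0.0 (shut) to 1.0 (fully open).
Only numpy, scipy, OpenCV 4.12 (cv2) and the standard library are available. Lean on these libraries where they do the work, as an engineer would, in place of code of your own. Each camera call takes 0.05 s, during which the arm holds its last target. There are 200 camera calls.

## Working session

There is one attempt and no reset: what is moved stays moved. The work goes in short steps, Python scripts to look and compute and a tool call to move; the robot and the scene stay as the last step left them, time stands still between calls to the robot, and variables do not carry over. Pictures are saved under pics/ and viewed, about 8 in all and at most 12, crops included, and the job is handed in when it is done.

Besides the shell and the picture viewer there is one more tool, called after "Call:" as name(argument=value, ...) on one line, values as JSON. apply_moves: Moves the arm, as the interface text tells. Its arguments: {"type":"object","properties":{"targets":{"type":"array","items":{"type":"array","items":{"type":"number"}}},"newtons":{"type":"number"}},"required":["targets"]}

```bash
mkdir -p pics
cat > h.py <<'E'
import numpy as np, cv2, sys
from station import get_obs, camera, get_calibration, workorder
np.set_printoptions(precision=4,suppress=True)
def K(n):
    c=get_calibration(n); f=200/np.tan(np.radians(c["fov_y"])/2)
    return np.array([[f,0,c["cx"]],[0,f,c["cy"]],[0,0,1.]]),np.array(c["distortion"],float),np.array(c["origin"]),np.array(c["rotation"])
def px2w(n,pts,z):
    k,d,o,R=K(n); u=cv2.undistortPoints(np.array(pts,float).reshape(-1,1,2),k,d).reshape(-1,2)
    r=np.c_[u,np.ones(len(u))]@R.T
    z=np.broadcast_to(z,len(u)); return o+r*((z-o[2])/r[:,2])[:,None]
def w2px(n,P):
    k,d,o,R=K(n); return cv2.projectPoints((np.array(P,float).reshape(-1,3)-o)@R,np.zeros(3),np.zeros(3),k,d)[0].reshape(-1,2)
def snap(n,f):
    im=camera(n); cv2.imwrite(f"pics/{f}.png",im[:,:,::-1]); return im
E
python3 - <<'E'
from h import *
for n in("top","scene"):
    snap(n,n+"0"); c=get_calibration(n); print(n,c)
print(get_obs())
E
```

```text
top {'fov_y': 48.618654433627626, 'cx': 318.7401550418504, 'cy': 201.48054663116247, 'distortion': array([0.0412, 0.    , 0.    , 0.    , 0.    ]), 'origin': array([ 0.4663, -0.1629,  1.6345]), 'rotation': array([[ 0.029 , -0.9959,  0.0859],
       [-0.9996, -0.0287,  0.0041],
       [-0.0016, -0.086 , -0.9963]])}
scene {'fov_y': 44.32292148501143, 'cx': 308.4235053452576, 'cy': 193.98760584640718, 'distortion': array([-0.0341,  0.    ,  0.    ,  0.    ,  0.    ]), 'origin': array([-0.4065, -0.9447,  0.6886]), 'rotation': array([[ 0.6105, -0.3617,  0.7046],
       [-0.7919, -0.2599,  0.5527],
       [-0.0168, -0.8954, -0.445 ]])}
{'clock': 0.1, 'q': array([-1.3961,  0.159 ,  1.5981, -0.    ,  1.3862, -0.2101]), 'qd': array([-0.0014, -0.0011, -0.0022,  0.0015,  0.0005,  0.0003]), 'joint_efforts': array([ -0.0003, -39.6993, -33.2338,  -0.0002,   0.0042,   0.    ]), 'tcp_pos': array([ 0.2157, -0.5324,  0.2304]), 'orientation': array([[ 0.9269,  0.3753, -0.0003],
       [ 0.3753, -0.9269,  0.0017],
       [ 0.0003, -0.0017, -1.    ]]), 'contact_force': array([0.1788, 0.8999, 0.9259]), 'moment': array([ 0.0081,  0.0178, -0.0567]), 'width': 1.0023012231228419}
```

View pics/top0.png

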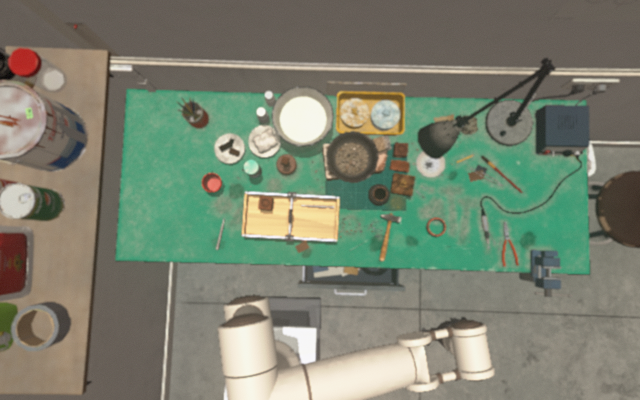

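View pics/scene0.png

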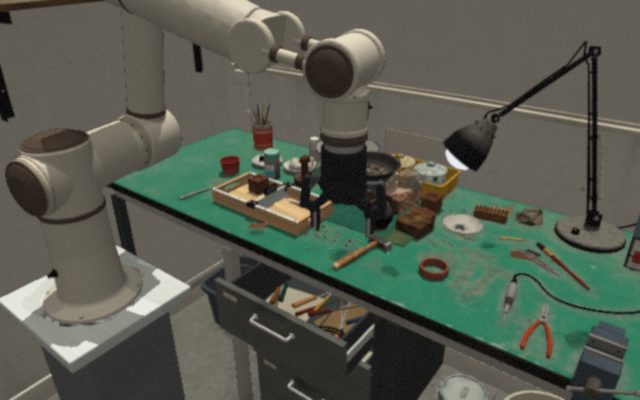

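Top view: tray ≈ (243–340, 192–242), block at (266,203) in the left (+y) bay, divider at ≈290, stored punch at (318,207). Hammer is at (388,238) and loose punch at (220,235). The scene view agrees. I'll enlarge both to measure.

Run:
```python
from h import *
a=cv2.imread("pics/top0.png")
def crop(a,x0,y0,w,h,s,f,step=10):
    c=cv2.resize(a[y0:y0+h,x0:x0+w],None,fx=s,fy=s,interpolation=cv2.INTER_CUBIC)
    for x in range(x0-x0%step+step,x0+w,step):
        cv2.line(c,((x-x0)*s+s//2,0),((x-x0)*s+s//2,6),(255,255,255),1)
        if x%20==0: cv2.putText(c,str(x),((x-x0)*s-8,16),0,.35,(255,255,255),1)
    for y in range(y0-y0%step+step,y0+h,step):
        cv2.line(c,(0,(y-y0)*s+s//2),(6,(y-y0)*s+s//2),(255,255,255),1); cv2.putText(c,str(y),(8,(y-y0)*s+6),0,.35,(255,255,255),1)
    cv2.imwrite(f"pics/{f}.png",c)
crop(a,210,180,130,80,6,"c1"); crop(a,335,185,110,85,7,"c2")
print(px2w("top",[[244,193],[340,195],[339,243],[243,239]],.046))
```

```text
[[ 0.6262  0.1138  0.046 ]
 [ 0.629  -0.2322  0.046 ]
 [ 0.4567 -0.2329  0.046 ]
 [ 0.4611  0.1101  0.046 ]]
```

View pics/c1.png

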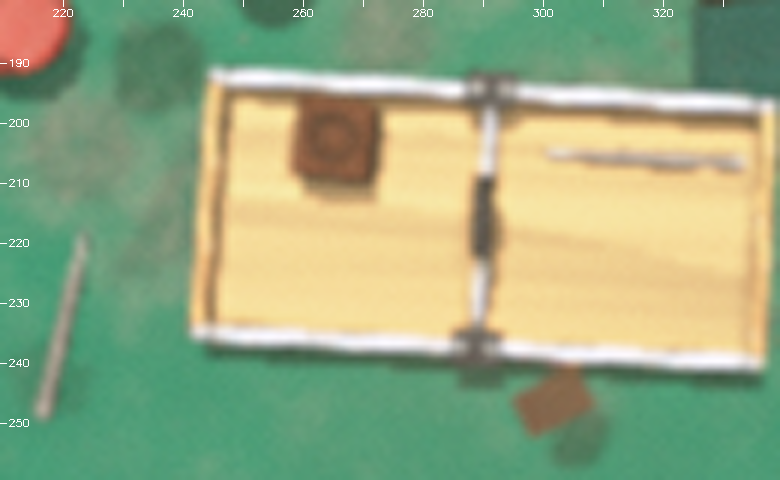

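View pics/c2.png

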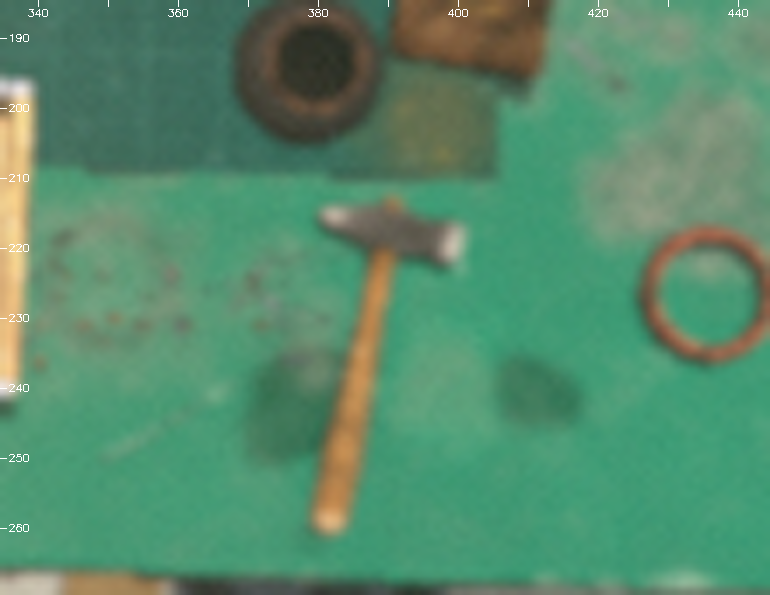

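Crops: the block is in the +y bay and the stored punch in the −y bay. The hammer runs from its handle end at ≈(382,260) to its head top at ≈(391,213), and the loose punch from ≈(223,219) to (216.5,249). Jar is at (379,194), bangle at (436,227). Next: positions.

Run:
```python
from h import *
from scipy.optimize import least_squares
c1=lambda p:np.array(p)/6.+[209.5,179.5]
c2=lambda p:np.array(p)/7.+[334.5,184.5]
W=px2w("top",c1([[213,70],[775,97],[765,370],[191,335]]),.046)[:,:2]
L=np.array([[81,171],[81,-171],[-81,-171],[-81,171]])/1e3
def tf(p,L): c,s=np.cos(p[2]),np.sin(p[2]); return np.array(L)@np.array([[c,s],[-s,c]])+p[:2]
r=least_squares(lambda p:(tf(p,L)-W).ravel(),[.54,-.06,0]); p=r.x; print("tray",p,"res",r.fun.reshape(-1,2))
inv=lambda q:(np.array(q)[:,:2]-p[:2])@np.array([[np.cos(p[2]),-np.sin(p[2])],[np.sin(p[2]),np.cos(p[2])]])
g=px2w("top",c1([[483,217]]),.074); print("grip",g,inv(g))
pl=px2w("top",c1([[490,110],[478,325]]),.05); print("plate ends",inv(pl))
sp=px2w("top",c1([[548,153],[743,162]]),.02); print("stored",inv(sp))
b=px2w("top",c1([[298,97],[383,97],[378,185],[293,180]]),.06); print("block",inv(b))
def bar(n,e):
    d=e[1]-e[0]; print(n,e.mean(0),"len",np.linalg.norm(d),"ang",np.arctan2(d[1],d[0]))
bar("loose",px2w("top",c1([[42,417],[83,235]]),.008))
bar("hammer",px2w("top",c2([[330,533],[393,199]]),.014))
bar("head",px2w("top",c2([[464,244],[320,216]]),.015))
print("jar",px2w("top",c2([[308,72]]),.074),"bangle",px2w("top",c2([[707,294]]),.022),"cup",px2w("top",[[212,183]],.05))
R=get_obs()["orientation"]; print(R)
```

```text
tray [ 0.5491 -0.0565 -0.0256] res [[ 0.0015  0.0019]
 [-0.0007 -0.002 ]
 [ 0.0008  0.0003]
 [-0.0015 -0.0001]]
grip [[ 0.5478 -0.0565  0.074 ]] [[-0.0013 -0.0001]]
plate ends [[ 0.0642  0.0013]
 [-0.0644  0.0007]]
stored [[ 0.0425 -0.0335]
 [ 0.0435 -0.1525]]
block [[0.0648 0.1151]
 [0.0676 0.0646]
 [0.015  0.0643]
 [0.0152 0.1148]]
loose [0.4776 0.2017 0.008 ] len 0.11286039592006494 ang -0.17290611670509518
hammer [ 0.4845 -0.4054  0.014 ] len 0.17674800073971875 ang -0.1712385452337593
head [ 0.5553 -0.42    0.015 ] len 0.07620640602862844 ang 1.4070403715144586
jar [[ 0.6308 -0.3671  0.074 ]] bangle [[ 0.5266 -0.582   0.022 ]] cup [[0.6586 0.2295 0.05  ]]
[[ 0.9269  0.3753 -0.0003]
 [ 0.3753 -0.9269  0.0017]
 [ 0.0003 -0.0017 -1.    ]]
```

```bash
cat >> h.py <<'E'
TRAY=np.array([.549,-.0565,-.0256])
def tw(x,y):
    c,s=np.cos(TRAY[2]),np.sin(TRAY[2]); return TRAY[0]+c*x-s*y, TRAY[1]+s*x+c*y
def plan(x,y,z,yaw):
    o=get_obs(); R=o["orientation"]; d=R.T@(np.array([x,y,z])-o["tcp_pos"])
    t=-(yaw-np.arctan2(R[1,0],R[0,0])); t=(t+np.pi)%(2*np.pi)-np.pi
    print("to",np.array([x,y,z,yaw]),"cm",d*100,"turn",t,"| w",o["width"],"clk",o["clock"],"q",o["q"],"F",o["contact_force"])
E
python3 -c "
from h import *
plan(*tw(-.001,0.0005),.12,-.026)"
```

```text
to [ 0.548 -0.056  0.12  -0.026] cm [ 48.6789 -31.6695  11.1104] turn 0.4107639121817499 | w 1.0023012231228419 clk 0.1 q [-1.3961  0.159   1.5981 -0.      1.3862 -0.2101] F [0.1788 0.8999 0.9259]
```

Call:
apply_moves(targets=[[0.4,48.7,-31.7,11.1,0.411],[0.4,48.7,-31.7,11.1,0.411],[0.4,48.7,-31.7,11.1,0.411],[0.4,48.7,-31.7,11.1,0.411],[0.4,48.7,-31.7,11.1,0.411],[0.4,48.7,-31.7,11.1,0.411],[0.4,48.7,-31.7,11.1,0.411],[0.4,48.7,-31.7,11.1,0.411],[0.4,48.7,-31.7,11.1,0.411],[0.4,48.7,-31.7,11.1,0.411],[0.4,48.7,-31.7,11.1,0.411],[0.4,48.7,-31.7,11.1,0.411],[0.4,48.7,-31.7,11.1,0.411],[0.4,48.7,-31.7,11.1,0.411],[0.4,48.7,-31.7,11.1,0.411],[0.4,48.7,-31.7,11.1,0.411],[0.4,48.7,-31.7,11.1,0.411],[0.4,48.7,-31.7,11.1,0.411],[0.4,48.7,-31.7,11.1,0.411],[0.4,48.7,-31.7,11.1,0.411]], newtons=20)

```text
clock: 1.77
tcp_pos: [0.5479, -0.0576, 0.1207]
orientation: [[1.0, -0.028, 0.0], [-0.028, -1.0, -0.0], [0.0, 0.0, -1.0]]
contact_force: [0.2, -0.1, 0.7]
width: 0.601
```

```bash
python3 -c "
from h import *
plan(*tw(-.001,0.0005),.05,-.026)"
```

```text
to [ 0.548 -0.056  0.05  -0.026] cm [ 0.0043 -0.1668  7.0663] turn -0.0022634189007502137 | w 0.6005772666200202 clk 1.7667 q [-0.3241  0.2084  1.7694 -0.0002  1.1633  1.275 ] F [ 0.1507 -0.1314  0.6955]
```

Call:
apply_moves(targets=[[0.4,0,-0.15,2,0],[0.4,0,-0.15,4,0],[0.4,0,-0.15,5.5,0],[0.4,0,-0.15,6.5,0],[0.4,0,-0.15,7,0],[0.4,0,-0.15,7,0],[1,0,-0.15,7,0],[1,0,-0.15,7,0],[1,0,-0.15,7,0],[1,0,-0.15,7,0],[1,0,-0.15,7,0],[1,0,-0.15,7,0],[1,0,-0.15,7,0],[1,0,-0.15,7,0]], newtons=25)

```text
clock: 2.93
tcp_pos: [0.5491, -0.0553, 0.0515]
orientation: [[1.0, -0.026, 0.002], [-0.026, -1.0, -0.001], [0.002, 0.001, -1.0]]
contact_force: [-0.7, -1.3, 6.2]
width: 0.133
```

```bash
python3 -c "
from h import *
plan(*tw(-.001,-.028),.05,-.026)"
```

```text
to [ 0.5473 -0.0845  0.05   -0.026 ] cm [-0.1079  2.9248  0.1523] turn -0.0001425374708352578 | w 0.1325998836970157 clk 2.9333 q [-0.3191  0.3106  1.8016 -0.0003  1.0275  1.278 ] F [-0.6898 -1.3189  6.2161]
```

Call:
apply_moves(targets=[[1,0,0.3,-0.1,0],[1,0,0.6,-0.1,0],[1,0,0.9,-0.1,0],[1,0,1.2,-0.1,0],[1,0,1.5,-0.1,0],[1,0,1.8,-0.1,0],[1,0,2.1,-0.1,0],[1,0,2.4,-0.1,0],[1,0,2.7,-0.1,0],[1,0,2.9,-0.1,0],[1,0,2.9,-0.1,0],[1,0,2.9,-0.1,0],[1,0,2.9,-0.1,0]])

```text
clock: 4.02
tcp_pos: [0.5483, -0.0842, 0.0516]
orientation: [[1.0, -0.026, 0.002], [-0.026, -1.0, -0.001], [0.002, 0.001, -1.0]]
contact_force: [5.6, 0.4, -1.7]
width: 0.134
```

```bash
python3 -c "
from h import *
plan(*tw(-.001,-.028),.15,-.026)"
```

```text
to [ 0.5473 -0.0845  0.15   -0.026 ] cm [-0.0807  0.0357 -9.842 ] turn -0.00029978441850042614 | w 0.13413342052961635 clk 4.0167 q [-0.3702  0.3167  1.7935 -0.      1.0293  1.2269] F [ 5.6473  0.413  -1.6927]
```

Call:
apply_moves(targets=[[0.4,0,0,0,0],[0.4,0,0,0,0],[0.4,0,0,0,0],[0.4,0,0,0,0],[0.4,0,0,-2,0],[0.4,0,0,-5,0],[0.4,0,0,-8,0],[0.4,0,0,-10,0],[0.4,0,0,-10,0]])

```text
clock: 4.77
tcp_pos: [0.5504, -0.085, 0.1568]
orientation: [[1.0, -0.026, 0.008], [-0.026, -1.0, -0.004], [0.008, 0.003, -1.0]]
contact_force: [1.1, 1.0, 0.9]
width: 0.601
```

```bash
python3 -c "
from h import *
plan(.516,-.4108,.11,-.171)"
```

```text
to [ 0.516  -0.4108  0.11   -0.171 ] cm [-2.6328 32.641   4.7626] turn 0.1449861854266019 | w 0.6009539072398283 clk 4.7667 q [-0.3701  0.1736  1.7323 -0.0003  1.2266  1.2269] F [1.0713 0.978  0.9327]
```

Call:
apply_moves(targets=[[0.3,-2.6,32.6,4.2,0.145],[0.3,-2.6,32.6,4.2,0.145],[0.3,-2.6,32.6,4.2,0.145],[0.3,-2.6,32.6,4.2,0.145],[0.3,-2.6,32.6,4.2,0.145],[0.3,-2.6,32.6,4.2,0.145],[0.3,-2.6,32.6,4.2,0.145],[0.3,-2.6,32.6,4.2,0.145],[0.3,-2.6,32.6,4.2,0.145],[0.3,-2.6,32.6,4.2,0.145],[0.3,-2.6,32.6,4.2,0.145],[0.3,-2.6,32.6,4.2,0.145],[0.3,-2.6,32.6,4.2,0.145],[0.3,-2.6,32.6,4.2,0.145]])

```text
clock: 5.93
tcp_pos: [0.5134, -0.4078, 0.1095]
orientation: [[0.986, -0.169, 0.0], [-0.169, -0.986, -0.0], [0.0, 0.0, -1.0]]
contact_force: [-0.5, -0.8, -0.3]
width: 0.699
```

Run:
```python
from h import *
plan(.516,-.4108,.004,-.171)
a=snap("scene","s1")[:,:,::-1]
cv2.imwrite("pics/s1c.png",cv2.resize(a[150:310,170:440],None,fx=2.9,fy=2.9,interpolation=cv2.INTER_CUBIC))
```

```text
to [ 0.516  -0.4108  0.004  -0.171 ] cm [ 0.303   0.2525 10.5536] turn 0.0014875973215024985 | w 0.6990900163046455 clk 5.9333 q [-0.8551  0.4716  1.4574 -0.      1.2126  0.8852] F [-0.5298 -0.7823 -0.2937]
```

View pics/s1c.png

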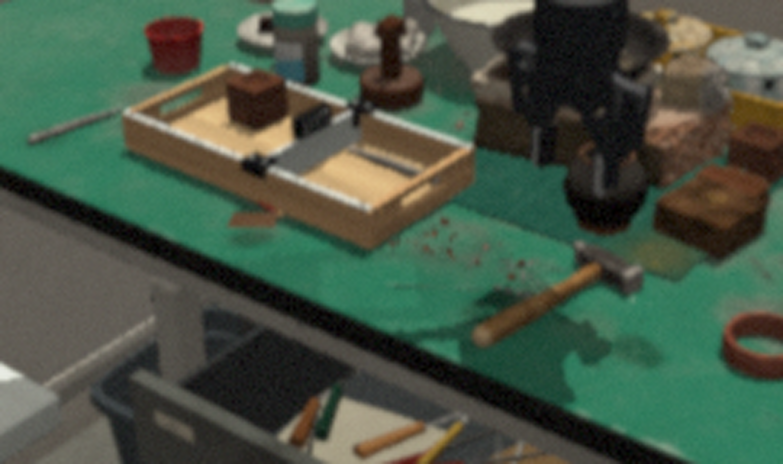

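Divider has moved towards −y with block and stored punch in place, and the hammer lies clear below the gripper (handle end ≈(483,335), head ≈(608,270) in the crop). Next: check my position estimates against this second camera.

Run:
```python
from h import *
f=lambda p:np.array(p)/2.9+[169.67,149.67]
u=np.array([np.cos(-.171),np.sin(-.171)]);m=np.array([.4845,-.4054])
P=[[*(m-.089*u),.011],[*(m+.05*u),.011],[*(m+.072*u),.022],[*tw(-.0,-.028),.074],[*tw(-.081,-.171),.046],[*tw(-.081,.171),.046],[*tw(.081,-.171),.046]]
w=[[477,336],[587,273],[608,262],[313,118],[367,208],[124,112],[474,147]]
print(np.c_[(w2px("scene",P)-[169.67,149.67])*2.9,w])
print("hammer handle end from scene",px2w("scene",f([[477,336],[608,262]]),[.011,.022]), P[0],P[2])
```

```text
[[478.3449 337.0915 477.     336.    ]
 [589.0899 274.1338 587.     273.    ]
 [605.8592 254.3861 608.     262.    ]
 [314.228  109.9373 313.     118.    ]
 [372.0064 209.4855 367.     208.    ]
 [123.019  111.0974 124.     112.    ]
 [477.6792 144.9366 474.     147.    ]]
hammer handle end from scene [[ 0.3974 -0.3885  0.011 ]
 [ 0.5455 -0.4257  0.022 ]] [np.float64(0.396798056830125), np.float64(-0.3902550614320158), 0.011] [np.float64(0.555449886609337), np.float64(-0.4176520851336501), 0.022]
```

Call:
apply_moves(targets=[[0.3,0.3,0.25,2,0],[0.3,0.3,0.25,4.5,0],[0.3,0.3,0.25,7,0],[0.3,0.3,0.25,8.5,0],[0.3,0.3,0.25,9.5,0],[0.3,0.3,0.25,10.2,0],[0.3,0.3,0.25,10.5,0],[0.3,0.3,0.25,10.5,0],[1,0.3,0.25,10.5,0],[1,0.3,0.25,10.5,0],[1,0.3,0.25,10.5,0],[1,0.3,0.25,10.5,0],[1,0.3,0.25,10.5,0],[1,0.3,0.25,10.5,0],[1,0.3,0.25,10.5,0],[1,0.3,0.25,10.5,0],[1,0.3,0.25,10.5,0]], newtons=60)

```text
clock: 7.4
tcp_pos: [0.516, -0.4126, 0.0054]
orientation: [[0.985, -0.17, 0.001], [-0.17, -0.985, -0.001], [0.001, 0.001, -1.0]]
contact_force: [-1.1, -0.0, 5.7]
width: 0.141
```

Call:
apply_moves(targets=[[1,0,0,-1,0],[1,0,0,-2,0],[1,0,0,-4,0],[1,0,0,-6.5,0],[1,0,0,-9,0],[1,0,0,-11,0],[1,0,0,-11,0],[1,0,0,-11,0]])

```text
clock: 8.07
tcp_pos: [0.516, -0.4125, 0.1156]
orientation: [[0.985, -0.17, 0.002], [-0.17, -0.985, -0.002], [0.002, 0.002, -1.0]]
contact_force: [-0.9, 0.1, -3.3]
width: 0.138
```

Run:
```python
from h import *
plan(*tw(-.028,.101),.14,1.545)
a=snap("scene","s2")[:,:,::-1]
cv2.imwrite("pics/s2c.png",cv2.resize(a[120:310,240:460],None,fx=3,fy=3,interpolation=cv2.INTER_CUBIC))
```

```text
to [0.5236 0.0452 0.14   1.545 ] cm [ -7.0422 -45.2282  -2.5354] turn -1.716122953985113 | w 0.13800244427387603 clk 8.0667 q [-0.8569  0.4748  1.4402  0.      1.2239  0.885 ] F [-0.9249  0.0618 -3.2956]
```

View pics/s2c.png

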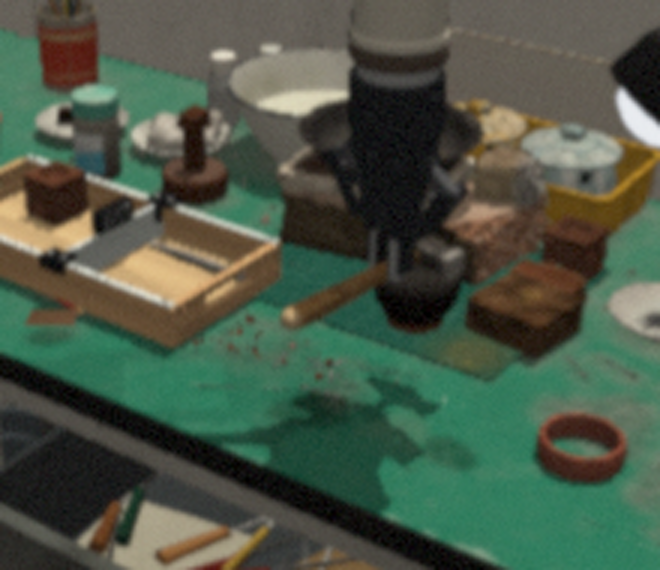

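Call:
apply_moves(targets=[[1,0,0,-2.5,0],[1,-7,-45.2,-2.5,-1.716],[1,-7,-45.2,-2.5,-1.716],[1,-7,-45.2,-2.5,-1.716],[1,-7,-45.2,-2.5,-1.716],[1,-7,-45.2,-2.5,-1.716],[1,-7,-45.2,-2.5,-1.716],[1,-7,-45.2,-2.5,-1.716],[1,-7,-45.2,-2.5,-1.716],[1,-7,-45.2,-2.5,-1.716],[1,-7,-45.2,-2.5,-1.716],[1,-7,-45.2,-2.5,-1.716],[1,-7,-45.2,-2.5,-1.716],[1,-7,-45.2,-2.5,-1.716],[1,-7,-45.2,-2.5,-1.716],[1,-7,-45.2,-2.5,-1.716],[1,-7,-45.2,-2.5,-1.716],[1,-7,-45.2,-2.5,-1.716],[1,-7,-45.2,-2.5,-1.716],[1,-7,-45.2,-2.5,-1.716]])

```text
clock: 9.78
tcp_pos: [0.5233, 0.0451, 0.139]
orientation: [[0.028, 1.0, -0.001], [1.0, -0.028, 0.0], [0.0, -0.001, -1.0]]
contact_force: [-0.2, 0.4, -2.8]
width: 0.141
```

Run:
```python
from h import *
u=np.array([np.cos(-.171),np.sin(-.171)]);g=np.array([.516,-.4125])
e=np.r_[g-.121*u,.121]
print("handle end pred in crop",(w2px("scene",[e,e+[0,0,.01],e+[.01,0,0]])-[239.67,119.67])*3)
plan(*tw(-.028,.101),.14,1.545)
snap("scene","s3"); a=snap("top","t3")[:,:,::-1]
b=cv2.imread("pics/s3.png")
f=lambda a,x,y:cv2.resize(a[y:y+100,x:x+130],None,fx=6,fy=6,interpolation=cv2.INTER_CUBIC)[:,:780]
cv2.imwrite("pics/c3.png",cv2.resize(np.vstack([f(b,190,120)[:,:780],f(a,220,165)]),None,fx=.5,fy=.5,interpolation=cv2.INTER_AREA))
```

```text
handle end pred in crop [[287.6475 319.9684]
 [287.7531 308.58  ]
 [295.0883 314.6548]]
to [0.5236 0.0452 0.14   1.545 ] cm [ 0.007   0.0257 -0.1027] turn -0.0017118591886053913 | w 0.1405640550143551 clk 9.7833 q [-0.1443  0.1223  1.8277  0.      1.1922 -0.1168] F [-0.2223  0.3781 -2.7637]
```

View pics/c3.png

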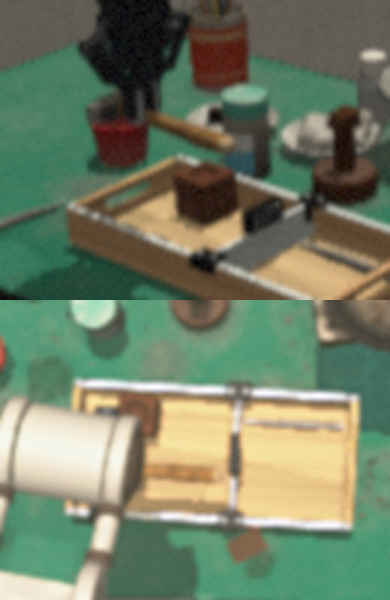

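Hammer is level, with its handle over the +y bay: handle end ≈(293,222), divider grip ≈(298,217) in the top view. Next: check the length fit before lowering.

Run:
```python
from h import *
p=TRAY
inv=lambda q:(np.array(q)[:,:2]-p[:2])@np.array([[np.cos(p[2]),-np.sin(p[2])],[np.sin(p[2]),np.cos(p[2])]])
f=lambda l:[[219.67+x/3,164.67+(y-300)/3] for x,y in l]
print("handle end",inv(px2w("top",f([[220,474]]),.145)),"grip",inv(px2w("top",f([[235,455]]),.074)))
# handle tip by colour profile along row in full-res
a=cv2.imread("pics/t3.png").astype(int)
for y in (221,222,223): print(y,[tuple(map(int,a[y,x,::-1])) for x in range(285,300)])
plan(*tw(-.028,.1005),.0175,1.545)
```

```text
handle end [[-0.0278 -0.0165]] grip [[-0.0021 -0.0284]]
221 [(187, 140, 87), (185, 138, 84), (186, 138, 84), (191, 142, 89), (198, 149, 93), (205, 157, 103), (216, 170, 116), (223, 184, 131), (225, 187, 133), (225, 186, 132), (199, 164, 115), (146, 124, 95), (99, 91, 78), (90, 85, 76), (116, 101, 79)]
222 [(182, 133, 81), (186, 135, 82), (192, 139, 84), (195, 139, 83), (199, 144, 86), (210, 157, 98), (222, 176, 120), (226, 188, 136), (221, 184, 132), (224, 184, 131), (202, 165, 117), (154, 130, 97), (108, 96, 81), (90, 83, 71), (113, 98, 74)]
223 [(176, 129, 79), (184, 134, 82), (189, 135, 80), (189, 134, 79), (195, 139, 81), (206, 154, 96), (223, 178, 122), (225, 186, 135), (217, 179, 129), (220, 181, 128), (218, 177, 124), (187, 155, 116), (144, 129, 109), (119, 109, 97), (137, 116, 86)]
to [0.5236 0.0447 0.0175 1.545 ] cm [-0.0483  0.0113 12.1736] turn -0.0011991152321195742 | w 0.1378886266220082 clk 9.8833 q [-0.1442  0.122   1.8274  0.      1.1923 -0.1172] F [-0.36   -0.7822 -2.704 ]
```

Call:
apply_moves(targets=[[1,-0.15,0,2,0],[1,-0.15,0,4.5,0],[1,-0.15,0,7,0],[1,-0.15,0,8,0],[1,-0.15,0,8.5,0],[1,-0.15,0,9,0],[1,-0.15,0,9.5,0],[1,-0.15,0,10,0],[1,-0.15,0,10.4,0],[1,-0.15,0,10.8,0],[1,-0.15,0,11,0],[1,-0.15,0,11,0]])

```text
clock: 10.88
tcp_pos: [0.5232, 0.0439, 0.0289]
orientation: [[0.026, 1.0, -0.001], [1.0, -0.026, 0.0], [0.0, -0.001, -1.0]]
contact_force: [0.1, 0.0, -2.7]
width: 0.139
```

Run:
```python
from h import *
plan(*tw(-.028,.0995),.0175,1.545)
b=snap("scene","s4")[:,:,::-1]; a=snap("top","t4")[:,:,::-1]
f=lambda a,x,y:cv2.resize(a[y:y+75,x:x+130],None,fx=5,fy=5,interpolation=cv2.INTER_CUBIC)
g=np.vstack([f(b,200,160),f(a,230,180)]); cv2.imwrite("pics/c4.png",cv2.resize(g,(520,600),interpolation=cv2.INTER_AREA))
```

```text
to [0.5236 0.0437 0.0175 1.545 ] cm [-0.0187  0.0381  1.1403] turn -0.00016112677634083639 | w 0.13897236105590033 clk 10.8833 q [-0.1467  0.2907  1.882  -0.      0.9696 -0.1207] F [ 0.1408  0.0117 -2.676 ]
```

View pics/c4.png

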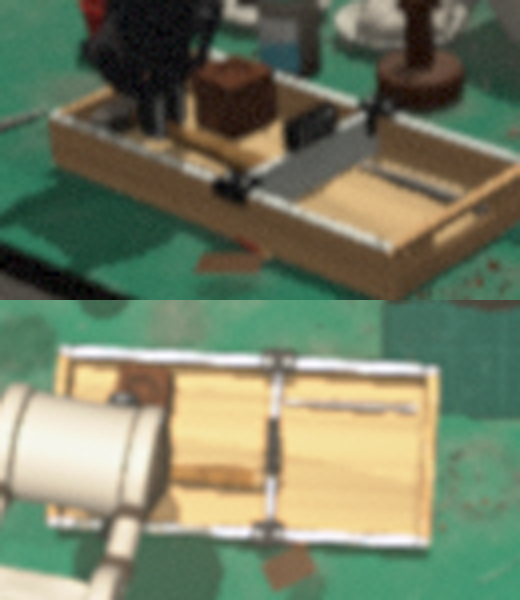

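Hammer is inside its bay, with its handle end short of the divider and no contact force. Next: set it down.

Call:
apply_moves(targets=[[1,0,0,0.3,0],[1,0,0,0.6,0],[1,0,0,0.8,0],[1,0,0,1.0,0],[1,0,0,1.1,0],[1,0,0,1.2,0],[1,0,0,1.2,0],[1,0,0,1.2,0]])

```text
clock: 11.65
tcp_pos: [0.5236, 0.0438, 0.0175]
orientation: [[0.026, 1.0, 0.0], [1.0, -0.026, -0.0], [-0.0, 0.0, -1.0]]
contact_force: [-1.8, -0.0, -0.7]
width: 0.143
```

Call:
apply_moves(targets=[[1,0,0,0.1,0],[1,0,0,0.1,0],[0.8,0,0,0.1,0],[0.7,0,0,0.1,0],[0.6,0,0,0.1,0],[0.6,0,0,0.1,0],[0.6,0,0,0.1,0],[0.6,0,0,0.1,0],[0.6,0,0,-1,0],[0.6,0,0,-2.5,0],[0.6,0,0,-5,0],[0.6,0,0,-8,0],[0.6,0,0,-11,0],[0.6,0,0,-12,0],[0.6,0,0,-12,0]], newtons=20)

```text
clock: 12.9
tcp_pos: [0.5261, 0.0435, 0.1415]
orientation: [[0.026, 1.0, 0.008], [1.0, -0.026, -0.001], [-0.001, 0.008, -1.0]]
contact_force: [0.5, -0.4, 0.0]
width: 0.396
```

```bash
python3 -c "
from h import *
plan(.4776,.2017,.12,-.173)"
```

```text
to [ 0.4776  0.2017  0.12   -0.173 ] cm [15.6912 -5.279   2.0967] turn 1.7179371213371883 | w 0.39572699509988335 clk 12.9 q [-0.1466  0.1195  1.8253  0.      1.1889 -0.1208] F [ 0.5198 -0.3526  0.0348]
```

Call:
apply_moves(targets=[[0.5,15.7,-5,1.7,1.718],[0.5,15.7,-5,1.7,1.718],[0.5,15.7,-5,1.7,1.718],[0.5,15.7,-5,1.7,1.718],[0.5,15.7,-5,1.7,1.718],[0.5,15.7,-5,1.7,1.718],[0.5,15.7,-5,1.7,1.718],[0.5,15.7,-5,1.7,1.718],[0.5,15.7,-5,1.7,1.718],[0.5,15.7,-5,1.7,1.718],[0.5,15.7,-5,1.7,1.718],[0.5,15.7,-5,1.7,1.718],[0.5,15.7,-5,1.7,1.718],[0.5,15.7,-5,1.7,1.718],[0.5,15.7,-5,1.7,1.718],[0.5,15.7,-5,1.7,1.718],[0.5,15.7,-5,1.7,1.718],[0.5,15.7,-5,1.7,1.718]])

```text
clock: 14.4
tcp_pos: [0.4772, 0.202, 0.1198]
orientation: [[0.985, -0.17, -0.001], [-0.17, -0.985, -0.0], [-0.001, 0.0, -1.0]]
contact_force: [-0.8, -0.4, -0.0]
width: 0.498
```

Run:
```python
from h import *
plan(.4776,.2017,.003,-.173)
a=cv2.imread("pics/s1.png").astype(float)  # punch in scene camera, compare with prediction
u=np.array([np.cos(-.173),np.sin(-.173)]);m=np.array([.4776,.2017])
print("pred ends in s1c",(w2px("scene",[[*(m-.0585*u),.005],[*(m+.0585*u),.005]])-[169.67,149.67])*2.9)
b=snap("scene","s5")[:,:,::-1]; a=snap("top","t5")[:,:,::-1]
f=lambda a,x,y:cv2.resize(a[y:y+75,x:x+130],None,fx=5,fy=5,interpolation=cv2.INTER_CUBIC)
g=np.vstack([f(b,160,150),f(a,210,180)]); cv2.imwrite("pics/c5.png",cv2.resize(g,(520,600),interpolation=cv2.INTER_AREA))
```

```text
to [ 0.4776  0.2017  0.003  -0.173 ] cm [ 0.0495  0.0211 11.6823] turn 0.0019104865665515725 | w 0.49769311166851354 clk 14.4 q [0.1669 0.1299 1.861  0.     1.1516 1.9088] F [-0.7932 -0.358  -0.0069]
pred ends in s1c [[ 30.1174 140.2932]
 [123.0157 107.3039]]
```

View pics/c5.png

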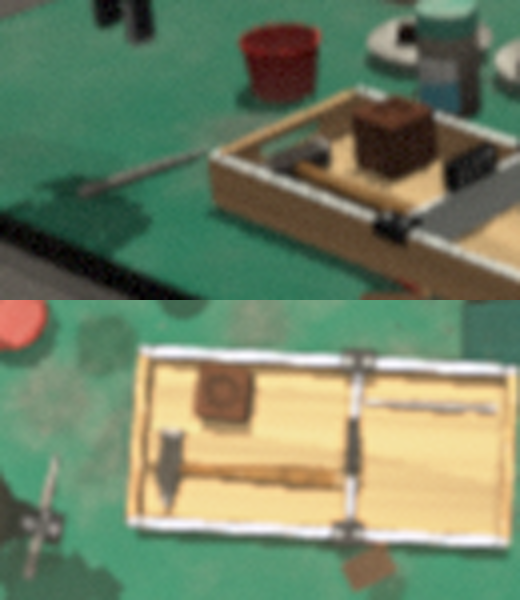

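Hammer lies in its bay, clear of block, walls and divider; the gripper is over the loose punch (near end ≈(83,192) in the scene crop, as predicted). I'll grasp it.

Call:
apply_moves(targets=[[0.5,0,0,2,0],[0.5,0,0,4.5,0],[0.5,0,0,7,0],[0.5,0,0,9,0],[0.5,0,0,10.5,0],[0.5,0,0,11.3,0],[0.5,0,0,11.6,0],[0.5,0,0,11.6,0],[1,0,0,11.6,0],[1,0,0,11.6,0],[1,0,0,11.6,0],[1,0,0,11.6,0],[1,0,0,11.6,0],[1,0,0,11.6,0],[1,0,0,11.6,0],[1,0,0,11.6,0]], newtons=40)

```text
clock: 15.83
tcp_pos: [0.4787, 0.2023, 0.0056]
orientation: [[0.985, -0.172, 0.002], [-0.172, -0.985, 0.0], [0.002, -0.001, -1.0]]
contact_force: [-0.9, 0.3, 6.5]
width: 0.091
```

Call:
apply_moves(targets=[[1,0,0,-1,0],[1,0,0,-3,0],[1,0,0,-6,0],[1,0,0,-9,0],[1,0,0,-11,0],[1,0,0,-12,0],[1,0,0,-12,0]])

```text
clock: 16.42
tcp_pos: [0.4794, 0.2024, 0.1272]
orientation: [[0.985, -0.172, 0.005], [-0.172, -0.985, 0.001], [0.005, -0.002, -1.0]]
contact_force: [0.0, 0.5, -1.2]
width: 0.09
```

```bash
python3 -c "
from h import *
plan(*tw(-.02,-.097),.13,1.545)"
```

```text
to [ 0.5265 -0.153   0.13    1.545 ] cm [10.7676 34.1922 -0.2819] turn -1.7181032767085642 | w 0.09017139646677931 clk 16.4167 q [ 0.167   0.1205  1.8551 -0.      1.1606  1.9109] F [ 0.0163  0.52   -1.2343]
```

Call:
apply_moves(targets=[[1,10.8,34.2,-0.3,-1.718],[1,10.8,34.2,-0.3,-1.718],[1,10.8,34.2,-0.3,-1.718],[1,10.8,34.2,-0.3,-1.718],[1,10.8,34.2,-0.3,-1.718],[1,10.8,34.2,-0.3,-1.718],[1,10.8,34.2,-0.3,-1.718],[1,10.8,34.2,-0.3,-1.718],[1,10.8,34.2,-0.3,-1.718],[1,10.8,34.2,-0.3,-1.718],[1,10.8,34.2,-0.3,-1.718],[1,10.8,34.2,-0.3,-1.718],[1,10.8,34.2,-0.3,-1.718],[1,10.8,34.2,-0.3,-1.718],[1,10.8,34.2,-0.3,-1.718],[1,10.8,34.2,-0.3,-1.718],[1,10.8,34.2,-0.3,-1.718],[1,10.8,34.2,-0.3,-1.718]])

```text
clock: 17.92
tcp_pos: [0.5244, -0.1531, 0.1262]
orientation: [[0.028, 1.0, -0.002], [1.0, -0.028, 0.001], [0.001, -0.002, -1.0]]
contact_force: [-0.3, 0.1, -1.1]
width: 0.093
```

Run:
```python
from h import *
plan(*tw(-.02,-.097),.0175,1.545)
b=snap("scene","s6")[:,:,::-1]; a=snap("top","t6")[:,:,::-1]
f=lambda a,x,y:cv2.resize(a[y:y+90,x:x+130],None,fx=5,fy=5,interpolation=cv2.INTER_CUBIC)
g=np.vstack([f(b,210,130),f(a,230,170)]); cv2.imwrite("pics/c6.png",cv2.resize(g,(433,600),interpolation=cv2.INTER_AREA))
o=get_obs()["tcp_pos"]; y=np.array([np.sin(.026),np.cos(.026),0]); c=o+[0,0,-.0006]
print("pred punch ends: scene",(w2px("scene",[c-.0585*y,c+.0585*y])-[209.6,129.6])*3.33,"top",(w2px("top",[c-.0585*y,c+.0585*y])-[229.6,169.6])*3.33+[0,300])
```

```text
to [ 0.5265 -0.153   0.0175  1.545 ] cm [ 0.0082  0.23   10.8718] turn -0.0023453032863054446 | w 0.09302904618404526 clk 17.9167 q [-0.5053  0.1917  1.7768  0.      1.175  -0.4772] F [-0.307   0.061  -1.0517]
pred punch ends: scene [[324.7729 185.502 ]
 [217.2535 149.5269]] top [[348.6299 478.9963]
 [234.3813 472.7129]]
```

View pics/c6.png

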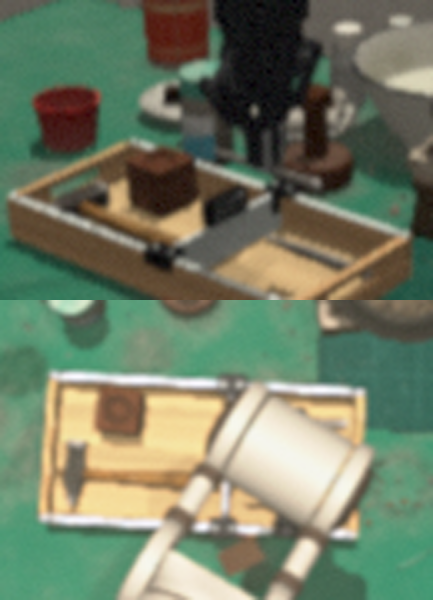

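Punch is held level at mid-length; its ends ≈(217,153) and (320,184) in the scene crop match prediction. I'll lower it.

Call:
apply_moves(targets=[[1,0,0.2,2.5,0],[1,0,0.2,5,0],[1,0,0.2,7,0],[1,0,0.2,8,0],[1,0,0.2,8.8,0],[1,0,0.2,9.5,0],[1,0,0.2,10,0],[1,0,0.2,10.4,0],[1,0,0.2,10.7,0],[1,0,0.2,10.9,0],[1,0,0.2,10.9,0],[1,0,0.2,10.9,0]])

```text
clock: 19.02
tcp_pos: [0.5272, -0.1536, 0.0186]
orientation: [[0.026, 1.0, 0.0], [1.0, -0.026, -0.0], [-0.0, 0.0, -1.0]]
contact_force: [0.6, -0.7, 0.3]
width: 0.089
```

Call:
apply_moves(targets=[[1,0,0,0.1,0],[1,0,0,0.15,0],[1,0,0,0.15,0],[1,0,0,0.15,0]])

```text
clock: 19.35
tcp_pos: [0.5275, -0.1537, 0.0176]
orientation: [[0.026, 1.0, 0.001], [1.0, -0.026, -0.0], [-0.0, 0.001, -1.0]]
contact_force: [-1.2, 1.0, 5.6]
width: 0.09
```

On the floor (force now up). I'll release, rise and move clear.

Call:
apply_moves(targets=[[0.85,0,0,-0.05,0],[0.75,0,0,-0.05,0],[0.65,0,0,-0.05,0],[0.65,0,0,-0.05,0],[0.65,0,0,-0.05,0],[0.65,0,0,-0.05,0],[0.65,0,0,-1,0],[0.65,0,0,-3,0],[0.65,0,0,-6,0],[0.65,0,0,-10,0],[0.65,0,0,-14,0],[0.65,0,0,-18,0],[0.65,-15,-10,-20,0],[0.65,-35,-22,-20,0],[0.65,-35,-22,-20,0],[0.65,-35,-22,-20,0],[0.65,-35,-22,-20,0],[0.65,-35,-22,-20,0],[0.65,-35,-22,-20,0],[0.65,-35,-22,-20,0]])

```text
clock: 21.02
tcp_pos: [0.341, -0.4319, 0.2145]
orientation: [[0.026, 1.0, 0.001], [1.0, -0.026, -0.001], [-0.001, 0.001, -1.0]]
contact_force: [1.2, -0.8, 0.1]
width: 0.346
```

Run:
```python
from h import *
b=snap("scene","s7")[:,:,::-1]; a=snap("top","t7")[:,:,::-1]
f=lambda a,x,y:cv2.resize(a[y:y+85,x:x+150],None,fx=5,fy=5,interpolation=cv2.INTER_CUBIC)
g=np.vstack([f(b,200,140),f(a,210,175)]); cv2.imwrite("pics/c7.png",cv2.resize(g,(529,600),interpolation=cv2.INTER_AREA))
```

```text
(no output)
```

View pics/c7.png

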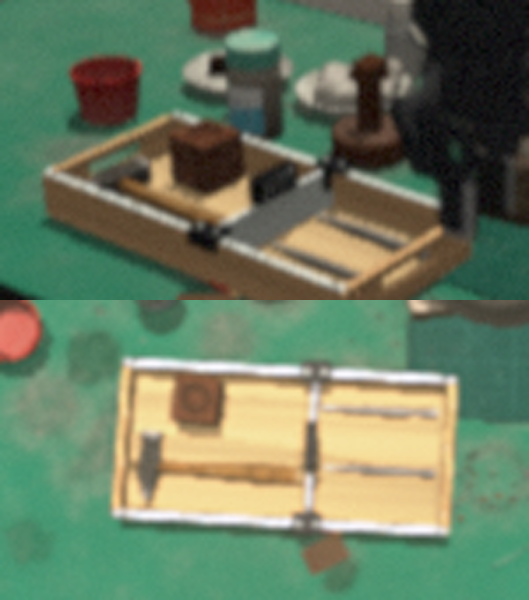

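Final pictures: the hammer lies flat in the block's bay, clear of the divider, and both punches lie flat and parallel in the other bay. Block upright, everything else unmoved. I'll settle the arm, then hand in.

Call:
apply_moves(targets=[[0.65,0,0,0,0],[0.65,0,0,0,0],[0.65,0,0,0,0],[0.65,0,0,0,0]])

```text
clock: 21.45
tcp_pos: [0.3433, -0.4292, 0.2135]
orientation: [[0.024, 1.0, 0.0], [1.0, -0.024, 0.0], [0.0, 0.0, -1.0]]
contact_force: [0.3, 0.1, 0.2]
width: 0.346
```

```bash
python3 -c "
from h import *
print(workorder.job_done()); o=get_obs(); print(o['clock'],o['qd'],o['contact_force'])"
```

```text
the job is handed in; nothing more can be done
None
the job is handed in; nothing more can be done
```

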